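Load a leg in the tilting drilling jig and hold its table at the bevel's angle

TASK

With the jig's hinged table still down flat, stand the round turned leg fully home in the bored holder block on it and let go of the leg. Then raise the table until it lies parallel with the set blade of the sliding bevel standing beside it, and finish still holding the table steady there, so that a workmate can tighten the wing nut; leave the bevel and the other things on the bench undisturbed.

Things in the scene. Friction and masses are not known exactly. Their poses are not given: they have to be found in the camera images.
- leg: Round turned wooden leg, 130 mm long, standing loose on the bench, about 55 g. Lower 44 mm: a spigot 26 mm in diameter, chamfered at the foot; then a 5 mm taper and a plain shaft 23 mm in diameter to the top. Origin: centre of the foot; z up along the leg. (The square blank near it is a bystander; the two may change places.)
- leg_foot (a point): centre of the leg's foot (same point and axes as leg)
- jig: Tilting drilling jig, screwed to the bench: plywood base board 340 (x) x 300 (y) x 18 mm, origin at the centre of its underside, z up. It carries the hinged table and, along the table's -x side, a slotted steel quadrant stay up to 170 mm above the bench. The hinge runs along jig x at y = +125, z = 18 mm; the table's middle is at x = -35 mm.
- flap (a joint): Angle of the hinged table, rad: 0 = down flat on the base board, growing as its free edge is swung up; range 0 to 1.05. The wing nut is loose: no spring, next to no friction, so the table falls back when let go. With holder and handle about 0.55 kg (about 3 N to lift at the handle).
- flap_hinge (a point): Point on the hinge axis, mid-width, level with the table's underside. Axes turn with the table: x along the hinge, -y across the table to its free edge, z out of its upper face. The plywood table is 220 mm wide along x, reaches 250 mm from the hinge, 12 mm thick; raising it turns it about -x.
- flap_handle (a point): Middle of the round steel bar of the table's handle: 215 mm from the hinge (y = -215 mm in the axes of flap_hinge), 50 mm above the table's underside, 38 mm above its upper face. The bar is 12 mm thick, 110 mm long between two posts, parallel to the hinge, and can turn between fingers that pinch it across. Axes as flap_hinge.
- socket_mouth (a point): centre of the bore's mouth, at the top of the wooden leg holder block fixed on the table (66 x 66 mm, 40 mm high), 75 mm from the hinge. The blind bore is 27.6 mm in diameter, 32 mm deep, with a 1.5 mm chamfer. Axes as flap_hinge (z = bore axis, outwards).
- socket_floor (a point): centre of the bore's floor, 32 mm below socket_mouth; a seated leg's foot is here. Axes as flap_hinge.
- bevel: Sliding bevel, loose, standing on the base board beyond the +x end of the table: dark wooden stock 19 (x) x 130 (y) x 28 mm (z) with its thin steel blade swung up out of it. Origin: centre of the stock's underside; y along the stock, parallel to jig y. 0.4 kg.
- blade (a joint): Angle of the bevel's blade above the horizontal in rad, set and locked differently each time (0.35 to 0.75): the table is parallel with the blade when flap equals this value.
- blade_tip (a point): point on the blade's middle line 155 mm from its pivot, near its upper tip (blade 22 mm wide, 2.5 mm thick). -y points along the blade from the pivot to the tip, x along the pivot's axis (parallel to the hinge), as the table's -y and x do.
- blade_pivot (a point): the blade's pivot pin: 14 mm above the stock's underside, 50 mm from the stock's middle towards its hinge end (+y in the bevel's axes), roughly in line with the table's hinge. Axes as blade_tip.
- blank: bystander: square wooden blank 30 x 30 mm, 115 mm tall, standing on the bench; origin at the centre of its underside
- hammer: bystander: hammer lying on the bench, 280 mm long; origin at its middle
- glue: bystander: white glue bottle, 60 mm in diameter, 190 mm tall; origin at the centre of its underside
Mind the look-alikes: they are no part of the job. What is shaped like the leg but blue is not meant.

How it is judged:
By the outcome, as a careful person would: the job done as asked, in the order asked, and still so for the second after the job is handed in, while the arm keeps its last pose, push and grip.
It also fails if it takes over 59 s, if anything falls off the work surface, if the arm or the gripper's body presses on something with over 40 N, if the wrist force passes 120 N, or if a joint passes its speed limit or range.

ROBOT

A 6-joint arm with a two-finger parallel gripper is mounted at the origin on the work surface. World frame = base frame: x ahead of the robot, y to its left, z up, the work surface at z = 0. Lengths are in mm, angles in degrees, forces in N, time in s.
With the tool pointing down it reaches from about 350 to 850 mm from the base axis. Payload 8.1 kg.
Tool frame: the origin (TCP) lies midway between the tips of the shut fingers; the grasp point (between the pads) lies 19 mm behind it; z points along the fingers, y is the line along which they close (so a half turn about z gives the same grasp; the last joint's range is limited). The gripper opens to 85 mm and grips with 20 to 120 N. Pads are 22 mm wide; open, the fingers measure 114 mm over their backs; the gripper's body (76 mm by 85 mm) begins 54 mm behind the grasp point. The pads swing forward as they close: fully open they stand 13 mm farther back than shut.
Start: joints at [-73.763, 7.471, 85.268, -0, 87.261, -4.893], TCP at [216.318, -559.653, 231.292] pointing down, gripper open.
Joint ranges: [-169.43, 169.43], [-51.17, 129.36], [1.28, 143.12], [-76.62, 256.62], [0, 156.53], [-152.29, 152.29]. Speed limits (degrees/s): [136.94, 136.94, 159.86, 180, 180, 180].

INTERFACE

Orientations are given as [roll, pitch, yaw] about the fixed x, y, z axes, in that order (R = Rz(yaw) Ry(pitch) Rx(roll)).
In Python, from bench import r gives the robot as it stands.
- The arm moves only by the tool apply_moves, never from a script. Its argument "steps" is a list of rows, each a list of 7 numbers: the opening, from -1 (shut) to 1 (fully open), then the shift along the tool's x, y, z in mm, then the turn, a rotation vector about the tool's x, y, z in units of 5 degrees (1.0 is 5 degrees). A call has exactly 8 rows; each row shifts and turns the commanded pose from where the row before left it, along the tool's axes as they then stand; what a row does not reach is not made up. A row lasts 1/10 s, in which the tool goes at most 50 mm and 8.59 degrees, less where a joint would pass 70% of its speed; a pose out of reach is approached as far as the arm can. A call is refused whole if a number of a shift passes 50 or a number of a turn 1, either way. A call with a gripper value outside its range is refused whole. The fingers move at their own pace and stop on an object; "squeeze" is the grip in N (left out, the last holds). Time passes only in rows, so rows that do not move let the fingers close, or fill a call up. It gives the time, the measured TCP pose, the force, the opening and the grip force at its end, in the units of the state.
- r.sense(): the state, without advancing time (a new reading comes with each control period).
- r.snapshot(name): name is "scene" or "top" or "wrist"; returns a dict with "color" (384x512x3 uint8, blue, green, red), "depth" (384x512 float32, mm along the optical axis (not along the pixel's ray), 0 where there is no reading), "mtx" (3x3 intrinsics, pixels), "dist" ([k1, k2, p1, p2, k3] as OpenCV has them; the pictures are not rectified), "T" (4x4, takes a point from camera to world coordinates); the wrist camera has in their place "hand_eye" (4x4, takes a point from camera to tool coordinates, whose origin is the TCP and whose axes are the flange's). Camera axes: x right, y down, z forward; pixel columns grow to the right and rows downward; lengths in mm; the calibration is good to about 2 mm. A picture is of the moment at which its call begins: read the wrist's pose just before it.
- r.hand_in(): hands the job in; it is judged then, once.
The state is a dict: "time": time; "joint_pos": joint angles; "qd": joint speeds; "joint_efforts": joint torques, N m; "tool_pos": TCP position; "tcp_rot": TCP orientation; "ft_force": force on the tool from outside, world axes, zero at the start; "wrist_torque": the same for the moment, N m; "finger_gap": finger opening in mm; "grip_force": force on a finger pad.
Only numpy, scipy, OpenCV 4.12 (cv2) and the standard library are available. Lean on these libraries where they do the work, as an engineer would, in place of code of your own. Each camera call takes 0.05 s, during which the arm holds its last target. There are 200 camera calls.

## Working session

There is one attempt and no reset: what is moved stays moved. The work goes in short steps, Python scripts to look and compute and a tool call to move; the robot and the scene stay as the last step left them, time stands still between calls to the robot, and variables do not carry over. Pictures are saved under pics/ and viewed, at most 13 in all, crops included, and the job is handed in when it is done.

Besides the shell and the picture viewer there is one more tool, called after "Emit:" as a command line: name --pt "numbers of a row" for each row, then --argument value for the rest. apply_moves: Moves the arm, as the interface text tells. Its arguments: {"type":"object","properties":{"steps":{"type":"array"},"squeeze":{"type":"number"}},"required":["steps"]}

```bash
mkdir -p pics
cat > h.py <<'E'
import numpy as np,cv2,pickle
from scipy.spatial.transform import Rotation as R
from bench import r
def snap(n,f=None):
    st=r.sense(); s=r.snapshot(n)
    if n=="wrist":
        T=np.eye(4);T[:3,:3]=R.from_euler('xyz',st['tcp_rot'],degrees=True).as_matrix();T[:3,3]=st['tool_pos']
        s['T']=T@np.array(s['hand_eye'])
    if f: cv2.imwrite('pics/'+f,s['color']); pickle.dump(s,open('pics/'+f+'.pkl','wb'))
    return s
def ld(f): return pickle.load(open('pics/'+f+'.pkl','rb'))
def ray(s,px):
    p=cv2.undistortPoints(np.array(px,float).reshape(-1,1,2),np.array(s['mtx']),np.array(s['dist'])).reshape(-1,2)
    d=np.c_[p,np.ones(len(p))]@np.array(s['T'])[:3,:3].T
    return np.array(s['T'])[:3,3],d
def onz(s,px,z):
    o,d=ray(s,px); return o+d*((z-o[2])/d[:,2])[:,None]
def dep(s,px):
    o,d=ray(s,px); px=np.array(px).reshape(-1,2).astype(int)
    return o+d*s['depth'][px[:,1],px[:,0]][:,None]
def proj(s,P):
    T=np.linalg.inv(s['T']);rv=cv2.Rodrigues(T[:3,:3])[0]
    return cv2.projectPoints(np.array(P,float).reshape(-1,1,3),rv,T[:3,3],np.array(s['mtx']),np.array(s['dist']))[0].reshape(-1,2)
E
python3 - <<'E'
from h import *
a=snap('scene','s1.png');b=snap('top','t1.png')
print(r.sense());print(a['T'],b['T'],a['mtx'])
E
```

```text
{'time': 0.1, 'joint_pos': array([-7.37611834e+01,  7.51115220e+00,  8.53221114e+01,  1.20735237e-03,
        8.72628850e+01, -4.89378645e+00]), 'qd': array([-0.02630107, -0.09685502, -0.09893071, -0.07645218, -0.05229357,
       -0.05403804]), 'joint_efforts': array([ 2.16536122e-03, -5.70951283e+01, -5.01940334e+01, -3.01623959e-05,
        8.17789376e-03,  2.78131967e-05]), 'tool_pos': array([ 216.19883606, -559.16493143,  230.35437108]), 'tcp_rot': array([-1.79904305e+02, -9.40380142e-03,  2.11325366e+01]), 'ft_force': array([ 0.33221334, -0.12697088,  0.09584121]), 'wrist_torque': array([-0.01469081,  0.0303587 , -0.04250786]), 'grip_force': 0.0, 'finger_gap': 85.21214507990719}
[[-9.29387636e-02  7.39210305e-01 -6.67031118e-01  1.27300831e+03]
 [ 9.95589543e-01  7.76068177e-02 -5.27128359e-02  1.51039928e+02]
 [ 1.28002909e-02 -6.68988271e-01 -7.43162731e-01  8.97081740e+02]
 [ 0.00000000e+00  0.00000000e+00  0.00000000e+00  1.00000000e+00]] [[-1.94621083e-02 -9.97002325e-01  7.48838517e-02  4.32012162e+02]
 [-9.99808980e-01  1.95420550e-02  3.34966224e-04  7.37785019e+01]
 [-1.79734645e-03 -7.48630282e-02 -9.97192206e-01  1.36621743e+03]
 [ 0.00000000e+00  0.00000000e+00  0.00000000e+00  1.00000000e+00]] [[411.3090661    0.         254.01137422]
 [  0.         411.3090661  192.4135037 ]
 [  0.           0.           1.        ]]
```

View pics/s1.png

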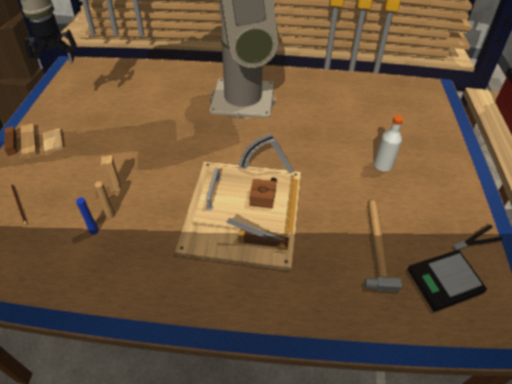

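View pics/t1.png

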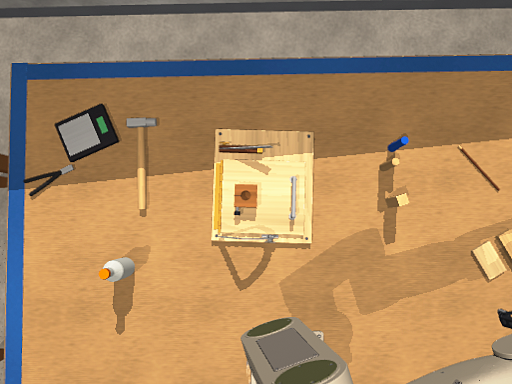

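Scene picture: candidates for the leg are the round wooden piece at (104,198), the square blank at (110,172), and the blue look-alike at (86,215). The wooden scraps at (8–55,140) are lying blocks. The top view shows the same three at (396,160), (400,200) and (398,144). The description gives the round wooden one. The jig is in the middle: holder block at (263,192), handle bar at (214,188), bevel at (258,230), hinge along the yellow strip on the +y side. I'll check this in one close crop.

Run:
```python
from h import *
a=ld('s1.png');b=ld('t1.png')
c=lambda im,x,y,w,h:cv2.resize(im[y:y+h,x:x+w],(400,300),interpolation=cv2.INTER_CUBIC)
A=np.hstack([c(a['color'],60,145,80,100*60//100),c(b['color'],350,130,80,60+30-30)]);B=np.hstack([c(a['color'],175,155,140,105),c(b['color'],190,140,140,105)])
cv2.imwrite('pics/c1.png',np.vstack([A,B]))
# rough
for n,s,px in(('a',a,[(104,198),(104,183),(110,160),(86,215),(263,182),(214,188)]),('b',b,[(396,160),(400,200),(398,144),(246,194),(294,198)])):
    print(n,dep(s,px).round())
# base board corners
print(onz(b,[(216,130),(313,132),(311,246),(212,244)],18).round(1))
```

```text
a [[ 605. -301.   84.]
 [ 476. -369.   -1.]
 [ 492. -315.  115.]
 [ 665. -330.   82.]
 [ 490.  114.   71.]
 [ 490.  -26.   30.]]
b [[ 601. -309.  129.]
 [ 489. -320.  115.]
 [ 650. -326.  100.]
 [ 520.  113.   35.]
 [ 503.  -27.   72.]]
[[718.5 201.8  18. ]
 [706.5 -93.9  18. ]
 [361.4 -78.1  18. ]
 [373.1 218.   18. ]]
```

View pics/c1.png

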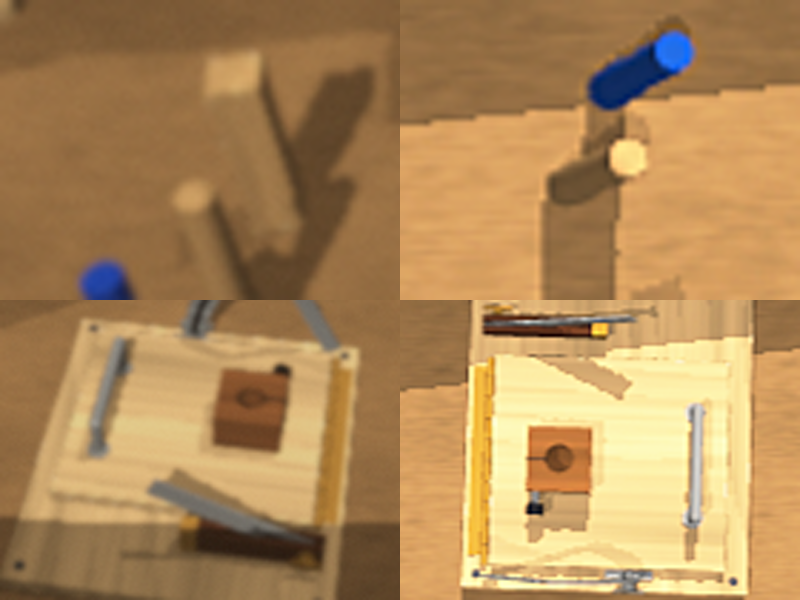

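The crop shows the square blank (upper left) and, next to it, the round-topped wooden piece, which is the leg. The blue one is the decoy. The block's bore is at about (246,195) in the top view and the handle bar at about (294,198). Now I'll measure them.

Run:
```python
from h import *
for n in('t1.png','s1.png'):
    s=ld(n);yy,xx=np.mgrid[:384,:512];P=np.full((384,512,3),np.nan)
    q=dep(s,np.c_[xx.ravel(),yy.ravel()]).reshape(384,512,3);q[s['depth']==0]=np.nan
    near=lambda c,rad,zl,zh:(np.hypot(q[...,0]-c[0],q[...,1]-c[1])<rad)&(q[...,2]>zl)&(q[...,2]<zh)
    for nm,c,rad,zl,zh,z in(('leg',(601,-309),30,123,137,130),('block',(507,113),55,62,78,70),('bar',(508,-26),75,60,80,74)):
        m=near(c,rad,zl,zh);px=np.argwhere(m)[:,::-1]
        if len(px)<5: print(n,nm,len(px));continue
        f=px.astype(np.float32);o=onz(s,f,z)
        print(n,nm,len(px),'px',f.mean(0),'onz',o.mean(0).round(1),'minmax',o.min(0).round(0),o.max(0).round(0),'medz',np.median(q[m][:,2]).round(1), 'rect',[np.round(v,1) for v in cv2.minAreaRect(o[:,:2].astype(np.float32))])
```

```text
t1.png leg 54 px [394.5926  161.25926] onz [ 596.9 -304.8  130. ] minmax [ 586. -315.  130.] [ 606. -295.  130.] medz 129.1 rect [array([ 596.3, -304.5]), array([19.5, 19.8]), np.float64(87.6)]
t1.png block 455 px [244.71867 194.93626] onz [515.  115.8  70. ] minmax [463.  83.  70.] [547. 150.  70.] medz 69.5 rect [array([504.8, 116.6]), array([66.6, 84.2]), np.float64(88.9)]
t1.png bar 169 px [292.8935  196.63313] onz [507.2 -23.4  74. ] minmax [448. -31.  74.] [567. -16.  74.] medz 72.5 rect [array([507.7, -23.7]), array([ 11.6, 118.7]), np.float64(88.5)]
s1.png leg 54 px [ 98.75926 184.74074] onz [ 599.8 -304.9  130. ] minmax [ 587. -317.  130.] [ 615. -292.  130.] medz 129.3 rect [array([ 599.9, -305.1]), array([28.7, 19.6]), np.float64(29.1)]
s1.png block 431 px [263.02783 189.50812] onz [517.2 115.8  70. ] minmax [471.  82.  70.] [555. 150.  70.] medz 69.3 rect [array([512.1, 115.9]), array([66.1, 85.1]), np.float64(87.2)]
s1.png bar 147 px [212.44218 184.51021] onz [516.4 -23.3  74. ] minmax [452. -32.  74.] [577. -13.  74.] medz 72.4 rect [array([514.5, -22.9]), array([ 13.1, 125.6]), np.float64(86.5)]
```

Emit:
apply_moves --pt "1 45 -10 0 0 0 0" --pt "1 45 -10 0 0 0 0" --pt "1 45 -10 0 0 0 0" --pt "1 45 -10 0 0 0 0" --pt "1 45 -10 0 0 0 0" --pt "1 45 -10 0 0 0 0" --pt "1 45 -10 0 0 0 0" --pt "1 45 -10 0 0 0 0"

```text
time: 0.9
tool_pos: [524.5, -353.8, 230.8]
tcp_rot: [-180.0, 0.0, 21.1]
ft_force: [0.2, -0.1, 1.4]
finger_gap: 85.8
grip_force: 0.0
```

Emit:
apply_moves --pt "1 44 -10 0 0 0 0" --pt "1 44 -10 0 0 0 0" --pt "1 0 0 0 0 0 1" --pt "1 0 0 0 0 0 1" --pt "1 0 0 0 0 0 1" --pt "1 0 0 0 0 0 1" --pt "1 0 0 0 0 0 0.76" --pt "1 0 0 0 0 0 0"

```text
time: 1.7
tool_pos: [597.9, -304.7, 230.6]
tcp_rot: [-180.0, 0.1, -2.7]
ft_force: [-0.1, 0.3, -0.7]
finger_gap: 85.5
grip_force: 0.0
```

Run:
```python
from h import *
s=snap('wrist','w1.png');st=r.sense();print(st['tool_pos'],st['tcp_rot'],np.round(s['hand_eye'],3),proj(s,[[598,-305,130]]))
```

```text
[ 597.91851599 -304.75467022  230.65062634] [-1.79972473e+02  5.17164573e-02 -2.58585567e+00] [[ 0.00000e+00 -9.51000e-01 -3.10000e-01  7.90240e+01]
 [ 1.00000e+00  0.00000e+00  1.00000e-03  2.99000e-01]
 [-1.00000e-03 -3.10000e-01  9.51000e-01 -1.43087e+02]
 [ 0.00000e+00  0.00000e+00  0.00000e+00  1.00000e+00]] [[253.68689932 189.95917085]]
```

View pics/w1.png

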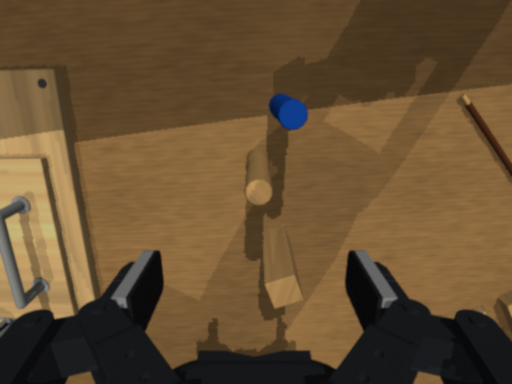

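The wrist view shows the leg's round top at (258,191) with its foot at about (258,150), the blue decoy at (292,115) and the square blank's top at (284,291).

Run:
```python
from h import *
s=ld('w1.png');yy,xx=np.mgrid[:384,:512]
q=dep(s,np.c_[xx.ravel(),yy.ravel()]).reshape(384,512,3)
m=(abs(q[...,2]-130)<5)&(abs(xx-258)<30)&(abs(yy-190)<30)&(s['depth']>0)
px=np.argwhere(m)[:,::-1];o=onz(s,px.astype(float),130);print(len(px),o.mean(0),o.min(0),o.max(0))
for z in(20,30,60):
    m=(abs(q[...,2]-z)<4)&(abs(xx-258)<30)&(yy<190)&(yy>130)&(s['depth']>0);print(z,q[m].min(0).round(),q[m].max(0).round())
```

```text
615 [ 597.26708946 -308.27951969  130.        ] [ 585.79053627 -318.93691233  130.        ] [ 608.73352576 -297.1141252   130.        ]
20 [ 603. -319.   16.] [ 609. -298.   24.]
30 [ 597. -321.   26.] [ 609. -295.   34.]
60 [ 598. -319.   56.] [ 608. -297.   64.]
```

Emit:
apply_moves --pt "1 -0.5 3.5 20 0 0 0" --pt "1 0 0 30 0 0 0" --pt "1 0 0 30 0 0 0" --pt "1 0 0 30 0 0 0" --pt "1 0 0 25 0 0 0" --pt "1 0 0 15 0 0 0" --pt "1 0 0 0 0 0 0" --pt "1 0 0 0 0 0 0"

```text
time: 2.55
tool_pos: [597.8, -308.6, 82.1]
tcp_rot: [180.0, -0.0, -2.6]
ft_force: [0.9, -0.4, 0.6]
finger_gap: 85.6
grip_force: 0.0
```

Emit:
apply_moves --pt "-1 0 0 0 0 0 0" --pt "-1 0 0 0 0 0 0" --pt "-1 0 0 0 0 0 0" --pt "-1 0 0 0 0 0 0" --pt "-1 0 0 0 0 0 0" --pt "-1 0 0 0 0 0 0" --pt "-1 0 0 0 0 0 0" --pt "-1 0 0 0 0 0 0" --squeeze 40

```text
time: 3.35
tool_pos: [597.9, -308.5, 82.0]
tcp_rot: [180.0, -0.1, -2.7]
ft_force: [0.1, 0.6, 6.1]
finger_gap: 21.9
grip_force: 39.3
```

Emit:
apply_moves --pt "-1 0 0 -20 0 0 0" --pt "-1 0 0 -40 0 0 0" --pt "-1 0 0 -40 0 0 0" --pt "-1 0 0 -40 0 0 0" --pt "-1 -10 -25 0 0 0 0" --pt "-1 -18 -45 0 0 0 0" --pt "-1 -18 -45 0 0 0 0" --pt "-1 -18 -45 0 0 0 0"

```text
time: 4.15
tool_pos: [539.8, -144.1, 220.5]
tcp_rot: [-180.0, 0.1, -2.7]
ft_force: [0.1, 0.5, -0.4]
finger_gap: 21.7
grip_force: 39.2
```

Emit:
apply_moves --pt "-1 -18 -45 0 0 0 0" --pt "-1 -18 -45 0 0 0 0" --pt "-1 -18 -45 0 0 0 0" --pt "-1 -18 -45 0 0 0 0" --pt "-1 -18 -45 0 0 0 0" --pt "-1 -13 -30 0 0 0 0" --pt "-1 0 0 0 0 0 0" --pt "-1 0 0 0 0 0 0"

```text
time: 4.95
tool_pos: [449.6, 114.3, 220.9]
tcp_rot: [180.0, 0.0, -2.5]
ft_force: [0.0, 0.1, 0.1]
finger_gap: 21.7
grip_force: 39.4
```

Run:
```python
from h import *
st=r.sense();s=snap('wrist','w2.png');print(st['tool_pos'],st['tcp_rot'],st['finger_gap'],proj(s,[[507,113,70]]))
```

```text
[449.63872403 114.3355382  220.94691203] [ 1.79967520e+02  1.68195215e-02 -2.54657454e+00] 21.71432127775087 [[251.84811717 112.00829669]]
```

View pics/w2.png

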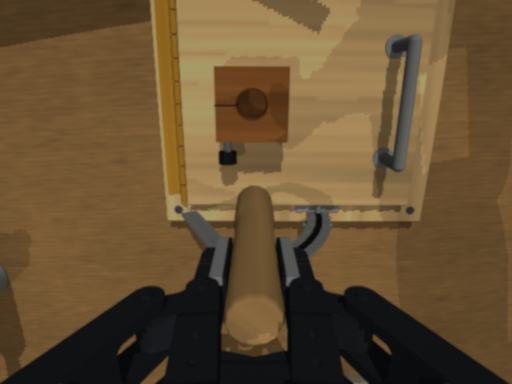

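The wrist view shows the bore at (252,104) in the red-brown block, with the handle bar from (414,40) to (400,166). The leg hangs straight between the fingers with its foot at (254,190).

Run:
```python
from h import *
s=ld('w2.png');c=s['color'].astype(int);yy,xx=np.mgrid[:384,:512]
q=dep(s,np.c_[xx.ravel(),yy.ravel()]).reshape(384,512,3)
m=((abs(q[...,2]-70)<6)&(abs(xx-252)<45)&(abs(yy-104)<40)).astype(np.uint8)
print('n',m.sum(),np.median(q[m>0][:,2]))
cs=max(cv2.findContours(m,0,2)[0],key=cv2.contourArea)
o=onz(s,cs[:,0].astype(float),70)[:,:2].astype(np.float32);print('rect',cv2.minAreaRect(o))
b=((q[...,2]<62)&(abs(xx-252)<24)&(abs(yy-104)<24)).astype(np.uint8)
px=np.argwhere(b)[:,::-1].astype(float);o=onz(s,px,70);print('bore',len(px),px.mean(0),o.mean(0),o.min(0),o.max(0))
d=((c.sum(2)<150)&(abs(xx-252)<20)&(abs(yy-104)<20));px=np.argwhere(d)[:,::-1].astype(float);print(len(px),px.min(0),px.max(0),px.mean(0))
# leg: edges per row of hanging leg from depth
for row in(200,210,225,240,260):
    k=np.where((q[row,:,2]>100)&(abs(xx[row]-254)<(24)))[0];print(row,k.min(),k.max(),s['depth'][row,(k.min()+k.max())//2],dep(s,[((k.min()+k.max())/2,row)]).round(1))
k=np.argwhere((q[...,2]>100)&(abs(xx-254)<15)&(yy<215));print('foot top row',k[:,0].min(),[k[k[:,0]==k[:,0].min()][:,1].mean()])
st=r.sense();p=st['tool_pos'];
for z in (137,139): print(proj(s,[[p[0],p[1],z],[p[0]+13,p[1],z]]))
# bar
m=(abs(q[...,2]-72)<6)&(xx>370)&(yy>25)&(yy<180);px=np.argwhere(m)[:,::-1].astype(float);o=onz(s,px,70)[:,:2].astype(np.float32);print('bar',len(px),np.median(q[m][:,2]),cv2.minAreaRect(o))
```

```text
n 4871 70.44736494840726
rect ((513.4821166992188, 113.43820190429688), (66.49890899658203, 65.05829620361328), 87.45927429199219)
bore 702 [251.02991453 104.45441595] [513.57539166 113.4281831   70.        ] [500.70694575 100.09010946  70.        ] [526.14047698 126.14548656  70.        ]
839 [233.  88.] [271. 119.] [251.5864124  103.69249106]
200 237 270 201.0796 [[460.8 113.6 174.7]]
210 235 272 188.66669 [[459.4 113.7 188.2]]
225 233 273 169.04381 [[459.  113.9 208.9]]
240 231 277 151.72371 [[459.4 113.4 227. ]]
260 231 277 135.5618 [[458.7 113.5 244.3]]
foot top row 4 [np.float64(245.0)]
[[254.11294271 196.54893246]
 [253.34213863 179.9156544 ]]
[[254.11828074 197.42878006]
 [253.34131019 180.67558084]]
bar 1935 73.33643418385196 ((506.6527404785156, -26.07565689086914), (13.829628944396973, 120.46977996826172), 87.36286163330078)
```

Emit:
apply_moves --pt "-1 25 -1 0 0 0 0" --pt "-1 25 -1 0 0 0 0" --pt "-1 15 -0.4 0 0 0 0" --pt "-1 0 0 20 0 0 0" --pt "-1 0 0 25 0 0 0" --pt "-1 0 0 15 0 0 0" --pt "-1 0 0 0 0 0 0" --pt "-1 0 0 0 0 0 0"

```text
time: 5.8
tool_pos: [515.2, 112.7, 161.5]
tcp_rot: [180.0, 0.0, -2.7]
ft_force: [-0.2, -0.4, 0.4]
finger_gap: 21.5
grip_force: 39.4
```

Run:
```python
from h import *
st=r.sense();s=snap('wrist','w3.png');print(st['tool_pos'],st['tcp_rot'])
cv2.imwrite('pics/c3.png',cv2.resize(s['color'][140:260,180:340],(800,600),interpolation=cv2.INTER_CUBIC))
```

```text
[515.16567589 112.67782999 161.50774182] [ 1.79991577e+02  2.36718937e-02 -2.72384884e+00]
```

View pics/c3.png

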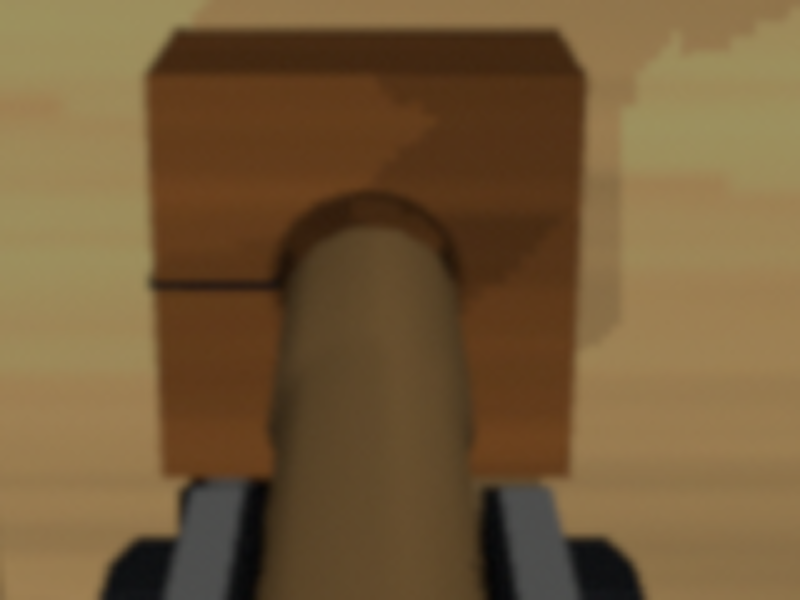

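The crop shows the leg's foot just over the bore: foot edge at (372,226), bore rim at 277–462 with its far edge at row 192. The leg is close to centred.

Run:
```python
from h import *
s=ld('w3.png');f=lambda x,y:(180+x/5-.4,140+y/5-.4)
print('rim far edge',onz(s,[f(369.5,192)],70),'sides',onz(s,[f(277,285),f(462,285)],70))
print('block corners',onz(s,[f(148,75),f(585,75),f(163,475),f(570,475)],70).round(1))
print('foot edge',[onz(s,[f(371,226)],z).round(1) for z in(78,80,82)],'sides',onz(s,[f(288,265),f(457,265)],80).round(1))
```

```text
rim far edge [[527.83399635 111.85022916  70.        ]] sides [[513.55069852 126.89229466  70.        ]
 [512.1913858   98.22790956  70.        ]]
block corners [[547.5 143.9  70. ]
 [544.4  78.9  70. ]
 [482.  147.4  70. ]
 [478.9  81.7  70. ]]
foot edge [array([[524.9, 111.8,  78. ]]), array([[525.5, 111.7,  80. ]]), array([[526.1, 111.7,  82. ]])] sides [[520.  124.3  80. ]
 [518.9  99.3  80. ]]
```

Emit:
apply_moves --pt "-1 -0.5 -0.7 0 0 0 0" --pt "-1 0 0 3 0 0 0" --pt "-1 0 0 3 0 0 0" --pt "-1 0 0 3 0 0 0" --pt "-1 0 0 3 0 0 0" --pt "-1 0 0 3 0 0 0" --pt "-1 0 0 0 0 0 0" --pt "-1 0 0 0 0 0 0"

```text
time: 6.65
tool_pos: [514.5, 114.0, 146.1]
tcp_rot: [180.0, 0.0, -2.7]
ft_force: [0.7, -0.4, -0.1]
finger_gap: 21.6
grip_force: 39.3
```

Emit:
apply_moves --pt "-1 0 0 5 0 0 0" --pt "-1 0 0 5 0 0 0" --pt "-1 0 0 5 0 0 0" --pt "-1 0 0 4 0 0 0" --pt "-1 0 0 2 0 0 0" --pt "-1 0 0 2 0 0 0" --pt "-1 0 0 0 0 0 0" --pt "-1 0 0 0 0 0 0"

```text
time: 7.45
tool_pos: [514.6, 114.1, 123.4]
tcp_rot: [-180.0, -0.0, -2.7]
ft_force: [-0.1, 0.1, 0.0]
finger_gap: 21.2
grip_force: 39.3
```

Emit:
apply_moves --pt "-1 0 0 1 0 0 0" --pt "-1 0 0 1 0 0 0" --pt "-1 0 0 1 0 0 0" --pt "-1 0 0 1 0 0 0" --pt "-1 0 0 0.5 0 0 0" --pt "-1 0 0 0.5 0 0 0" --pt "-1 0 0 0 0 0 0" --pt "-1 0 0 0 0 0 0"

```text
time: 8.25
tool_pos: [515.3, 114.1, 119.9]
tcp_rot: [-180.0, -0.1, -2.7]
ft_force: [-3.6, -1.3, 9.4]
finger_gap: 21.3
grip_force: 40.3
```

Emit:
apply_moves --pt "1 0 0 0 0 0 0" --pt "1 0 0 0 0 0 0" --pt "1 0 0 0 0 0 0" --pt "1 0 0 0 0 0 0" --pt "1 0 0 0 0 0 0" --pt "1 0 0 0 0 0 0" --pt "1 0 0 0 0 0 0" --pt "1 0 0 0 0 0 0"

```text
time: 9.05
tool_pos: [514.6, 114.1, 118.3]
tcp_rot: [-180.0, 0.0, -2.7]
ft_force: [0.4, 0.2, 0.1]
finger_gap: 85.4
grip_force: 0.0
```

Emit:
apply_moves --pt "1 0 0 -20 0 0 0" --pt "1 0 0 -30 0 0 0" --pt "1 0 0 -40 0 0 0" --pt "1 0 0 -40 0 0 0" --pt "1 -20 0 -10 0 0 0" --pt "1 -30 0 0 0 0 0" --pt "1 0 0 0 0 0 0" --pt "1 0 0 0 0 0 0"

```text
time: 9.85
tool_pos: [464.5, 116.5, 258.6]
tcp_rot: [-180.0, -0.1, -2.7]
ft_force: [1.1, 0.7, -0.3]
finger_gap: 85.4
grip_force: 0.0
```

Run:
```python
from h import *
st=r.sense();s=snap('wrist','w4.png');print(st['tool_pos'],st['tcp_rot'])
yy,xx=np.mgrid[:384,:512]
q=dep(s,np.c_[xx.ravel(),yy.ravel()]).reshape(384,512,3)
m=(np.hypot(q[...,0]-513,q[...,1]-113)<25)&(q[...,2]>160)&(q[...,2]<200)
print('top',m.sum(),np.percentile(q[m][:,2],[5,50,95]),onz(s,np.argwhere(m)[:,::-1].astype(float),168).mean(0))
m=(abs(q[...,2]-72)<7)&(np.hypot(q[...,0]-507,q[...,1]+26)<80);o=onz(s,np.argwhere(m)[:,::-1].astype(float),70)[:,:2].astype(np.float32);print('bar',m.sum(),cv2.minAreaRect(o))
# bevel: steel blade in side view: points
for n in('scene','top'):
    s=snap(n,n+'5.png')
a=ld('scene5.png')['color'][200:260,215:305];cv2.imwrite('pics/c5.png',np.hstack([cv2.resize(a,(480,320),interpolation=cv2.INTER_CUBIC),cv2.resize(s['color'][130:170,205:250],(320,320),interpolation=cv2.INTER_CUBIC)]))
```

```text
[464.52099681 116.46631273 258.57311688] [-1.79990324e+02 -5.77248252e-02 -2.65296710e+00]
top 778 [166.41611091 168.28462767 169.42897869] [514.13524948 114.12754399 168.        ]
bar 1485 ((506.04229736328125, -25.968921661376953), (14.513760566711426, 120.35558319091797), 87.74898529052734)
```

View pics/w4.png

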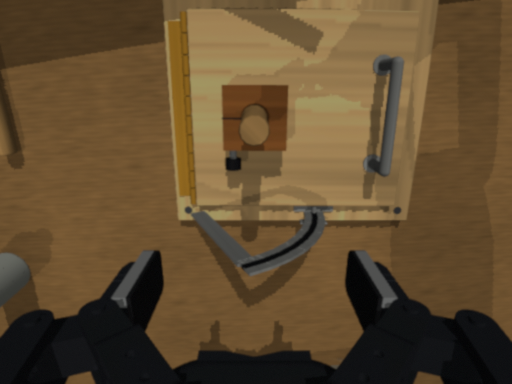

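View pics/c5.png

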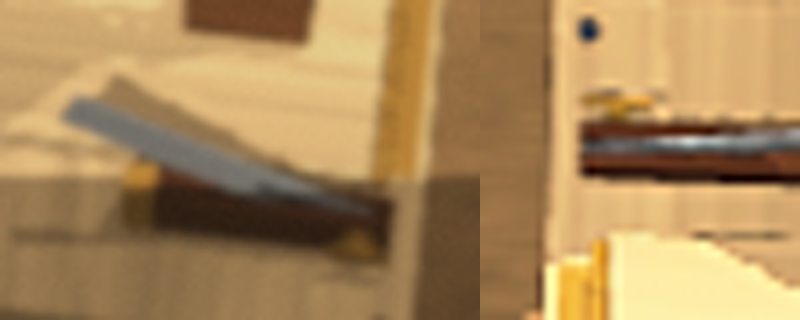

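The leg is seated: its top is at z ≈ 168.3, against 168 expected. The views also show the bar from (397,62) to (384,170) in the wrist image, and the blade leaning up from its stock in the scene crop. Next I'll view the blade from its +x side for a good side-on measurement.

Emit:
apply_moves --pt "1 45 -2 0 0 0 0" --pt "1 45 -2 0 0 0 0" --pt "1 45 -2 0 0 0 0" --pt "1 45 -2 0 0 0 0" --pt "1 45 -2 0 0 0 0" --pt "1 37 -2 0 0 0 0" --pt "1 0 0 10 0 0 0" --pt "1 0 0 10 0 0 0"

```text
time: 10.8
tool_pos: [727.3, 115.8, 235.1]
tcp_rot: [180.0, 0.2, -2.7]
ft_force: [-0.5, -0.9, 0.6]
finger_gap: 85.4
grip_force: 0.0
```

Emit:
apply_moves --pt "1 0 0 0 0 -1 0" --pt "1 0 0 0 0 -1 0" --pt "1 0 0 0 0 -1 0" --pt "1 0 0 0 0 -1 0" --pt "1 0 0 0 0 0 0" --pt "1 0 0 0 0 0 0" --pt "1 0 0 0 0 0 0" --pt "1 0 0 0 0 0 0"

```text
time: 11.6
tool_pos: [726.8, 116.5, 242.6]
tcp_rot: [-180.0, 19.7, -2.6]
ft_force: [0.5, -0.4, -0.0]
finger_gap: 85.1
grip_force: 0.0
```

Run:
```python
from h import *
st=r.sense();s=snap('wrist','w6.png');print(st['tool_pos'],st['tcp_rot'],s['T'][:3,3])
```

```text
[726.81961951 116.52158089 242.62170736] [-179.96200988   19.65525304   -2.63337033] [849.0261059  110.50760268 350.63991241]
```

View pics/w6.png

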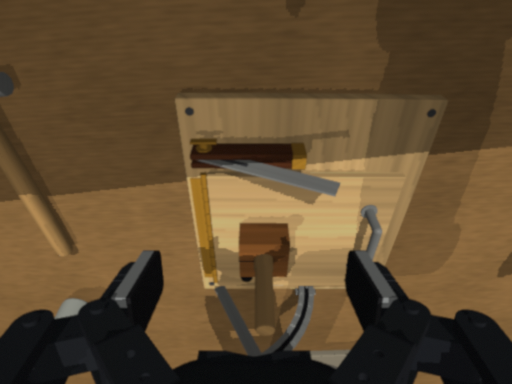

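The view shows the blade as a grey strip from (195,160) to (338,187), with the stock at (192–305,155) and the leg standing in the holder at (264,290).

```bash
cat > bl.py <<'E'
from h import *
J=R.from_euler('z',-2.65,degrees=True).as_matrix()
def blade(s,lo=(190,150),hi=(345,200)):
    c=s['color'].astype(int);sat=c.max(2)-c.min(2)
    m=np.zeros((384,512),np.uint8);m[lo[1]:hi[1],lo[0]:hi[0]]=((sat<28)&(c.max(2)>60))[lo[1]:hi[1],lo[0]:hi[0]]
    n,l,stt,_=cv2.connectedComponentsWithStats(m);k=1+stt[1:,4].argmax();m=(l==k).astype(np.uint8);print('blob',stt[k])
    return m
E
python3 - <<'E'
from bl import *
s=ld('w6.png');m=blade(s);mi=cv2.erode(m,np.ones((3,3)))
px=np.argwhere(mi)[:,::-1];p=dep(s,px)@J;print('depth jig min/max',np.percentile(p,[2,50,98],axis=0).round(1))
A=np.c_[p[:,1:],np.ones(len(p))];print('plane x=ay+bz+c',np.linalg.lstsq(A,p[:,0],rcond=None)[0])
x0=np.median(p[:,0])
o,d=ray(s,np.argwhere(m)[:,::-1].astype(float));o=o@J;d=d@J
for x in(x0-2,x0,x0+2):
    P=o+d*((x-o[0])/d[:,0])[:,None];yz=P[:,1:]
    # centreline by rect and by edges
    y=yz[:,0];b=np.floor(y/3).astype(int);U=[];
    for k in np.unique(b):
        q=yz[b==k]
        if len(q)>6:U.append((k*3+1.5,q[:,1].min(),q[:,1].max()))
    U=np.array(U);U=U[3:-8]
    f=lambda j:np.polyfit(U[:,0],U[:,j],1)
    print(x,cv2.minAreaRect(yz.astype(np.float32)),'lower',np.degrees(np.arctan(-f(1)[0])),'upper',np.degrees(np.arctan(-f(2)[0])), 'resid',np.std(U[:,2]-np.polyval(f(2),U[:,0])).round(2),np.std(U[:,1]-np.polyval(f(1),U[:,0])).round(2))
E
```

```text
blob [ 199  160  140   36 1540]
depth jig min/max [[648.9  69.8  51.9]
 [650.1 116.   76. ]
 [651.1 182.7 101.7]]
plane x=ay+bz+c [2.46571851e-01 6.18179868e-01 5.74200975e+02]
648.121811835291 ((136.54193115234375, 62.87507629394531), (27.328529357910156, 155.4740447998047), 66.51563262939453) lower 17.291530330913783 upper 23.7433451974873 resid 0.63 4.55
650.121811835291 ((136.6763916015625, 65.8282241821289), (27.048070907592773, 153.8785400390625), 66.51563262939453) lower 17.234035565840724 upper 23.81066629995481 resid 0.61 4.54
652.121811835291 ((136.8108673095703, 68.7813720703125), (26.76761245727539, 152.28297424316406), 66.515625) lower 16.833620903622098 upper 23.807473702835786 resid 0.66 4.55
```

Run:
```python
from bl import *
for n,lo,hi in(('w6.png',(190,150),(345,200)),('scene5.png',(222,212),(290,243))):
    s=ld(n);m=blade(s,lo,hi);px=np.argwhere(m)[:,::-1].astype(float)
    o,d=ray(s,px);o=o@J;d=d@J
    for x in(648.5,651):
        P=o+d*((x-o[0])/d[:,0])[:,None];y,z=P[:,1],P[:,2]
        B=6 if 's1' not in n else 6;U=[]
        for k in np.unique(np.floor(y/B)):
            q=z[np.floor(y/B)==k]
            if len(q)>8:U.append((k*B+B/2,np.percentile(q,4),np.percentile(q,96)))
        U=np.array(U)
        if x<650:print(U.round(1).tolist())
        for nm,j,g in(('up',2,(U[:,0]>72)&(U[:,0]<165)),('low',1,(U[:,0]>78)&(U[:,0]<108))):
            f=np.polyfit(U[g,0],U[g,j],1);print(n,x,nm,np.degrees(np.arctan(-f[0])).round(2),'res',np.std(U[g,j]-np.polyval(f,U[g,0])).round(2))
```

```text
blob [ 199  160  140   36 1540]
[[63.0, 84.3, 93.6], [69.0, 82.6, 103.1], [75.0, 80.8, 104.3], [81.0, 77.2, 101.1], [87.0, 75.4, 99.5], [93.0, 71.7, 96.2], [99.0, 68.0, 93.6], [105.0, 65.4, 91.2], [111.0, 62.3, 87.8], [117.0, 58.4, 85.3], [123.0, 56.4, 82.6], [129.0, 54.4, 79.1], [135.0, 50.4, 77.3], [141.0, 48.4, 73.6], [147.0, 46.3, 71.8], [153.0, 46.3, 70.0], [159.0, 48.1, 68.1], [165.0, 52.5, 66.2], [171.0, 50.4, 62.3], [177.0, 50.4, 58.4], [183.0, 50.4, 56.5], [189.0, 48.4, 54.9], [195.0, 45.7, 52.4], [201.0, 43.4, 50.4], [207.0, 42.0, 46.3]]
w6.png 648.5 up 23.99 res 0.6
w6.png 648.5 low 27.4 res 0.46
w6.png 651 up 23.71 res 0.61
w6.png 651 low 28.68 res 0.26
blob [228 219  57  21 269]
[[75.0, 85.1, 99.9], [81.0, 81.1, 98.9], [87.0, 77.9, 94.3], [93.0, 75.2, 93.5], [99.0, 72.2, 90.3], [105.0, 66.7, 87.7], [111.0, 64.4, 84.2], [117.0, 58.9, 81.9], [123.0, 59.9, 80.8], [129.0, 55.4, 77.5], [135.0, 47.8, 73.0], [141.0, 46.5, 71.8], [147.0, 43.4, 69.0], [153.0, 44.8, 66.0], [159.0, 45.8, 65.4], [165.0, 46.9, 62.3]]
scene5.png 648.5 up 23.43 res 0.79
scene5.png 648.5 low 29.91 res 0.73
scene5.png 651 up 23.66 res 0.75
scene5.png 651 low 29.74 res 1.01
```

Emit:
apply_moves --pt "1 0 0 0 0 -1 0" --pt "1 0 0 0 0 -1 0" --pt "1 0 0 0 0 -1 0" --pt "1 0 0 0 0 -1 0" --pt "1 0 0 25 0 0 0" --pt "1 0 0 25 0 0 0" --pt "1 0 0 0 0 0 0" --pt "1 0 0 0 0 0 0"

```text
time: 12.45
tool_pos: [659.0, 113.1, 196.4]
tcp_rot: [-179.5, 36.3, -2.7]
ft_force: [-0.1, -0.6, 1.8]
finger_gap: 85.6
grip_force: 0.0
```

```bash
cat > lsd.py <<'E'
from bl import *
def segs(n,x=648.5,zr=(25,130),yr=(40,220),up=3,rows=(0,384)):
    s=ld(n);g=cv2.cvtColor(s['color'],cv2.COLOR_BGR2GRAY)
    g=cv2.resize(g,None,fx=up,fy=up,interpolation=cv2.INTER_CUBIC)
    L=cv2.createLineSegmentDetector(1).detect(g)[0].reshape(-1,2,2);L=(L+.5)/up-.5
    out=[]
    for l in L:
        o,d=ray(s,l);o=o@J;d=d@J;P=o+d*((x-o[0])/d[:,0])[:,None]
        if P[:,2].min()<zr[0] or P[:,2].max()>zr[1] or P[:,1].min()<yr[0] or P[:,1].max()>yr[1]:continue
        v=P[1]-P[0];ln=np.linalg.norm(v[1:])
        if ln>25: print(n,l.round(1).ravel().tolist(),'yz',P[:,1:].round(1).ravel().tolist(),'len',ln.round(),'ang',np.degrees(np.arctan(-v[2]/v[1])).round(2))
    return s
E
python3 - <<'E'
from lsd import *
st=r.sense();s=snap('wrist','w7.png');print(st['tool_pos'],st['tcp_rot'],s['T'][:3,3])
for n in('w6.png','w7.png','scene5.png'):segs(n)
px=proj(s,[[650,60,100],[650,190,40]]);print(px)
c=s['color'];u0=int(px[:,0].min())-40;v0=int(px[:,1].min())-40;c=c[max(v0,0):v0+150,max(u0,0):u0+200];print(u0,v0,c.shape);cv2.imwrite('pics/c7.png',cv2.resize(c,None,fx=4,fy=4,interpolation=cv2.INTER_CUBIC))
E
```

```text
[659.01293714 113.13049619 196.39444645] [-179.50152944   36.30489629   -2.65072533] [806.79155744 104.74806377 264.6904401 ]
w6.png [292.3999938964844, 154.0, 291.29998779296875, 168.60000610351562] yz [104.5, 28.9, 108.7, 59.6] len 31.0 ang -82.22
w6.png [222.8000030517578, 167.8000030517578, 192.39999389648438, 167.6999969482422] yz [183.6, 58.1, 217.0, 57.7] len 33.0 ang 0.64
w6.png [315.1000061035156, 176.39999389648438, 339.3999938964844, 182.0] yz [84.8, 74.3, 61.2, 84.3] len 26.0 ang 23.06
w6.png [334.0, 161.1999969482422, 306.5, 163.89999389648438] yz [58.7, 44.3, 90.7, 50.2] len 33.0 ang -10.3
w6.png [197.5, 160.6999969482422, 226.89999389648438, 167.89999389648438] yz [213.4, 43.5, 179.0, 58.2] len 37.0 ang 23.05
w7.png [201.5, 87.19999694824219, 159.5, 87.19999694824219] yz [184.3, 57.2, 217.1, 56.9] len 33.0 ang 0.58
w7.png [231.10000610351562, 155.3000030517578, 290.70001220703125, 155.8000030517578] yz [158.0, 127.6, 120.1, 127.9] len 38.0 ang 0.46
w7.png [321.6000061035156, 97.80000305175781, 369.29998779296875, 111.19999694824219] yz [93.4, 70.0, 60.7, 84.6] len 36.0
[... 272 characters left out ...]
ng [269.79998779296875, 231.0, 283.6000061035156, 234.39999389648438] yz [173.9, 70.0, 209.1, 62.7] len 36.0 ang 11.84
scene5.png [235.8000030517578, 213.10000610351562, 270.6000061035156, 231.3000030517578] yz [88.8, 125.6, 175.9, 69.4] len 104.0 ang 32.8
scene5.png [263.0, 233.89999389648438, 276.3999938964844, 237.6999969482422] yz [157.2, 54.4, 191.8, 45.2] len 36.0 ang 14.88
scene5.png [239.5, 227.3000030517578, 225.60000610351562, 222.0] yz [97.1, 70.2, 62.3, 85.4] len 38.0 ang 23.59
scene5.png [245.0, 230.8000030517578, 262.79998779296875, 236.89999389648438] yz [111.0, 58.4, 157.1, 41.6] len 49.0 ang 20.1
[[331.27055734 127.80567676]
 [162.17461081  82.68728984]]
122 42 (150, 200, 3)
```

View pics/c7.png

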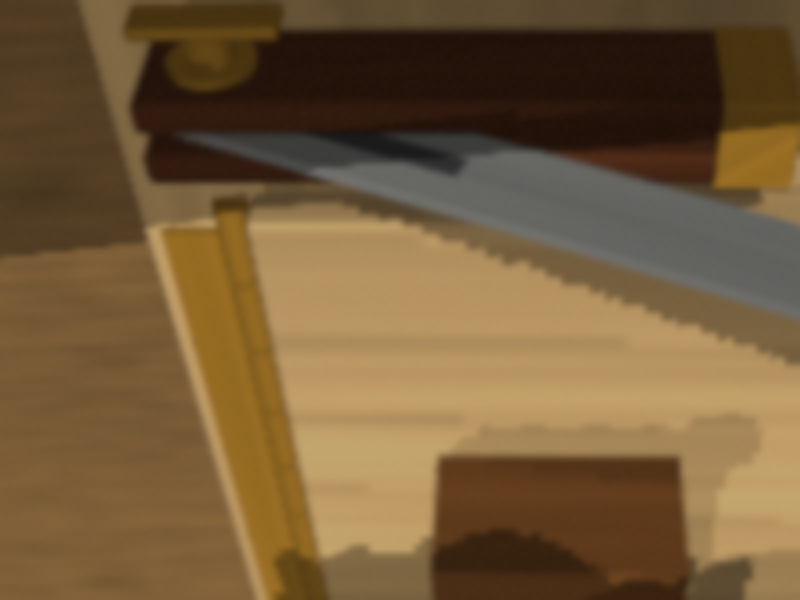

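The view clearly shows the blade's outer edge at full-picture pixels (166,75) to (322,121), with its other edge parallel. Line fits give 24.0° before a stock-edge bias of about 0.5°, so I'll aim for 23.6° and verify against the table later. Next is the handle.

Emit:
apply_moves --pt "1 0 0 -10 0 1 0" --pt "1 0 0 0 0 1 0" --pt "1 0 0 0 0 1 0" --pt "1 0 0 0 0 1 0" --pt "1 0 0 0 0 1 0" --pt "1 0 0 0 0 1 0" --pt "1 0 0 0 0 1 0" --pt "1 0 0 0 0 0.26 0"

```text
time: 13.3
tool_pos: [668.9, 113.3, 209.4]
tcp_rot: [-179.5, -0.7, -2.9]
ft_force: [-0.1, -0.4, 0.9]
finger_gap: 85.3
grip_force: 0.0
```

Emit:
apply_moves --pt "1 -30 30 0 0 0 0" --pt "1 -40 40 0 0 0 0" --pt "1 -40 40 0 0 0 0" --pt "1 -36 36 0 0 0 0" --pt "1 0 0 0 0 0 0" --pt "1 0 0 0 0 0 0" --pt "1 0 0 0 0 0 0" --pt "1 0 0 0 0 0 0"

```text
time: 14.1
tool_pos: [524.4, -15.7, 202.9]
tcp_rot: [-179.6, -0.1, -2.9]
ft_force: [1.5, 0.1, -0.5]
finger_gap: 85.9
grip_force: 0.0
```

Run:
```python
from bl import *
st=r.sense();s=snap('wrist','w8.png');p=st['tool_pos'];print(p,st['tcp_rot'])
yy,xx=np.mgrid[:384,:512];q=dep(s,np.c_[xx.ravel(),yy.ravel()]).reshape(384,512,3)
m=(abs(q[...,2]-70)<6)&(np.hypot(q[...,0]-507,q[...,1]+26)<75)
o=onz(s,np.argwhere(m)[:,::-1].astype(float),72)[:,:2].astype(np.float32);c=cv2.minAreaRect(o);print(m.sum(),c)
d=J.T@np.array([c[0][0]-p[0],c[0][1]-p[1],0]);print('tool shift x,y',d[0],-d[1])
```

```text
[524.36081262 -15.74522897 202.94945414] [-1.79595866e+02 -6.66599997e-02 -2.90253728e+00]
1603 ((507.62567138671875, -26.6695613861084), (11.385337829589844, 120.54071044921875), 87.50790405273438)
tool shift x,y -16.212161087204553 11.68639481906922
```

Emit:
apply_moves --pt "1 -16.5 11.3 0 0 0 0" --pt "1 0 0 30 0 0 0" --pt "1 0 0 30 0 0 0" --pt "1 0 0 30 0 0 0" --pt "1 0 0 30 0 0 0" --pt "1 0 0 22 0 0 0" --pt "1 0 0 11 0 0 0" --pt "1 0 0 0 0 0 0"

```text
time: 14.95
tool_pos: [504.2, -25.0, 46.6]
tcp_rot: [-179.6, 0.3, -2.9]
ft_force: [-0.3, -0.6, -0.7]
finger_gap: 85.3
grip_force: 0.0
```

Emit:
apply_moves --pt "-1 0 0 0 0 0 0" --pt "-1 0 0 0 0 0 0" --pt "-1 0 0 0 0 0 0" --pt "-1 0 0 0 0 0 0" --pt "-1 0 0 0 0 0 0" --pt "-1 0 0 0 0 0 0" --pt "-1 0 0 0 0 0 0" --pt "-1 0 0 0 0 0 0" --squeeze 50

```text
time: 15.75
tool_pos: [505.5, -25.9, 48.9]
tcp_rot: [-179.6, 0.0, -3.0]
ft_force: [-1.9, -2.1, 6.4]
finger_gap: 10.3
grip_force: 48.7
```

Run:
```python
from h import *
st=r.sense();print(st['tool_pos'],st['tcp_rot'],st['ft_force'],st['finger_gap'])
th=np.radians(np.arange(0,26.1,23.6/16))
y=215*np.cos(th)+50*np.sin(th);z=215*np.sin(th)+50*np.cos(th)
th=np.radians(np.linspace(0,23.6,17));y=-215*np.cos(th)+50*np.sin(th);z=215*np.sin(th)+50*np.cos(th)
print(np.c_[np.diff(y),np.diff(z)].round(2).tolist(),y[-1]-y[0],z[-1]-z[0])
```

```text
[505.48673218 -25.93555156  48.87203118] [-1.79630138e+02  1.64440670e-02 -2.96101969e+00] [-1.91606329 -2.1425728   6.39995791] 10.304583766145265
[[1.36, 5.52], [1.5, 5.48], [1.64, 5.44], [1.78, 5.4], [1.92, 5.35], [2.06, 5.3], [2.19, 5.24], [2.33, 5.18], [2.46, 5.12], [2.59, 5.06], [2.72, 4.99], [2.85, 4.92], [2.97, 4.84], [3.1, 4.77], [3.22, 4.68], [3.34, 4.6]] 37.99946477196323 81.8931784778444
```

Emit:
apply_moves --pt "-1 0 -1.36 -5.52 0 0 0" --pt "-1 0 -1.5 -5.48 0 0 0" --pt "-1 0 -1.64 -5.44 0 0 0" --pt "-1 0 -1.78 -5.4 0 0 0" --pt "-1 0 -1.92 -5.35 0 0 0" --pt "-1 0 -2.06 -5.3 0 0 0" --pt "-1 0 -2.19 -5.24 0 0 0" --pt "-1 0 0 0 0 0 0"

```text
time: 16.55
tool_pos: [506.0, -13.9, 86.6]
tcp_rot: [-179.7, 0.0, -3.0]
ft_force: [1.6, -6.9, -2.1]
finger_gap: 10.0
grip_force: 48.9
```

Emit:
apply_moves --pt "-1 0 -2.33 -5.18 0 0 0" --pt "-1 0 -2.46 -5.12 0 0 0" --pt "-1 0 -2.59 -5.06 0 0 0" --pt "-1 0 -2.72 -4.99 0 0 0" --pt "-1 0 -2.85 -4.92 0 0 0" --pt "-1 0 -2.97 -4.84 0 0 0" --pt "-1 0 -3.1 -4.77 0 0 0" --pt "-1 0 0 0 0 0 0"

```text
time: 17.35
tool_pos: [506.9, 4.4, 121.6]
tcp_rot: [-179.7, 0.0, -3.0]
ft_force: [0.1, -7.9, 0.4]
finger_gap: 9.9
grip_force: 48.9
```

Emit:
apply_moves --pt "-1 0 -3.22 -4.68 0 0 0" --pt "-1 0 -3.34 -4.6 0 0 0" --pt "-1 0 0 0 0 0 0" --pt "-1 0 0 0 0 0 0" --pt "-1 0 0 0 0 0 0" --pt "-1 0 0 0 0 0 0" --pt "-1 0 0 0 0 0 0" --pt "-1 0 0 0 0 0 0"

```text
time: 18.15
tool_pos: [507.2, 10.3, 130.6]
tcp_rot: [-179.7, 0.0, -3.0]
ft_force: [-0.2, -9.2, 2.6]
finger_gap: 10.1
grip_force: 49.0
```

Run:
```python
from lsd import *
st=r.sense();p=st['tool_pos'];print(p,st['tcp_rot'],st['ft_force'],st['finger_gap'])
from scipy.optimize import brentq
dz=p[2]-48.9;print('angle by dz',np.degrees(brentq(lambda t:215*np.sin(t)+50*np.cos(t)-50-dz,0,1)))
s=snap('scene','s9.png');snap('wrist','w9.png')
a=s['color'][130:280,170:320];cv2.imwrite('pics/c9.png',cv2.resize(a,(600,600),interpolation=cv2.INTER_CUBIC))
# table +x edge plane: jig-frame world x of bar centre ~ +110
bx=(np.array([513.2,113.2,0])@J)[0];print('socket x jig',bx)
segs('s9.png',x=bx+110,zr=(10,160),yr=(-60,220))
```

```text
[507.21835879  10.31699286 130.63925516] [-1.79738626e+02  4.05109544e-02 -2.98990689e+00] [-0.19211032 -9.15274764  2.58259044] 10.098716320434127
angle by dz 23.55019053327385
socket x jig 507.417413095474
s9.png [274.8999938964844, 204.60000610351562, 255.0, 196.60000610351562] yz [180.0, 137.1, 131.0, 158.2] len 53.0 ang 23.3
s9.png [226.39999389648438, 211.3000030517578, 272.5, 229.6999969482422] yz [58.6, 89.1, 179.0, 35.6] len 132.0 ang 23.96
s9.png [285.6000061035156, 231.5, 287.6000061035156, 212.8000030517578] yz [213.4, 34.2, 212.8, 111.4] len 77.0 ang 89.54
s9.png [239.5, 227.6999969482422, 226.6999969482422, 222.8000030517578] yz [91.5, 27.1, 57.7, 41.7] len 37.0 ang 23.29
s9.png [260.29998779296875, 229.0, 242.39999389648438, 221.89999389648438] yz [146.8, 32.1, 99.5, 53.6] len 52.0 ang 24.48
```

View pics/c9.png

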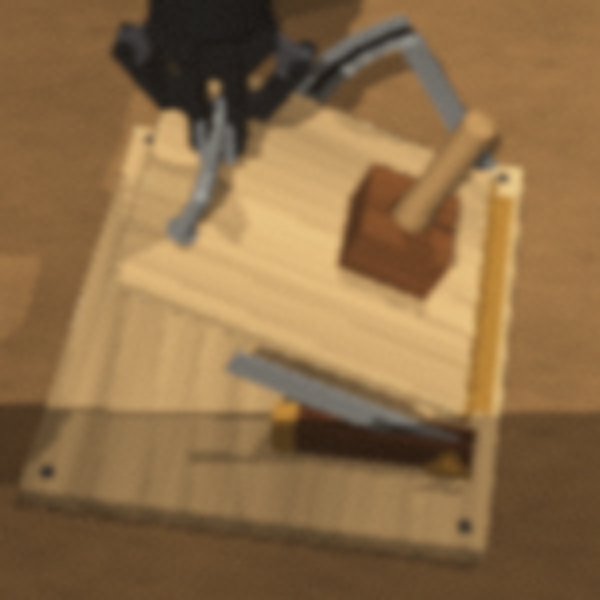

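The crop shows the table raised with the leg still standing in the holder and the bevel undisturbed. The table's edge, (226,211)–(272,230), runs visibly parallel with the blade's, (242,222)–(260,229). I'll do one last bias check of the blade angle from existing pictures.

Run:
```python
from bl import *
def ang(s,l,x):
    o,d=ray(s,l);o=o@J;d=d@J;P=o+d*((x-o[0])/d[:,0])[:,None];v=P[1]-P[0];return P[:,1:].round(1).tolist(),np.degrees(np.arctan(-v[2]/v[1])).round(2)
s=ld('w7.png');print('blade long w7',ang(s,[(166.6,76.2),(321.9,121.4)],648.5))
for n in('w6.png','w7.png','scene5.png'):
    s=ld(n);g=cv2.cvtColor(s['color'],cv2.COLOR_BGR2GRAY).astype(float);g=cv2.GaussianBlur(g,(0,0),.8)
    # blade upper edge: search gradient peak along image v near predicted line, on subpixel
    def fit(A,B,x,nm,sgn=None):
        uv=proj(s,np.array([A,B])@J.T);us=np.arange(int(min(uv[:,0]))+2,int(max(uv[:,0]))-1);pts=[]
        for u in us:
            v0=np.interp(u,*zip(*sorted(uv.tolist())));vs=np.arange(int(v0)-4,int(v0)+6)
            gr=(g[vs+1,u]-g[vs-1,u]);a=abs(gr) if sgn is None else np.maximum(sgn*gr,0)
            i=a.argmax()
            if 0<i<len(vs)-1 and a[i]>8:
                k=a[i-1]-2*a[i]+a[i+1];pts.append((u,vs[i]+(.5*(a[i-1]-a[i+1])/k if k else 0)))
        pts=np.array(pts)
        if len(pts)<8: print(n,nm,'few');return
        for _ in range(3):
            f=np.polyfit(pts[:,0],pts[:,1],1);e=abs(pts[:,1]-np.polyval(f,pts[:,0]));pts=pts[e<max(.5,1.5*np.median(e))]
        l=[(pts[0,0],np.polyval(f,pts[0,0])),(pts[-1,0],np.polyval(f,pts[-1,0]))]
        print(n,nm,len(pts),e.std().round(2),ang(s,l,x))
    t=np.tan(np.radians(23.6))
    fit((648.5,75,104.3-.5),(648.5,205,104.3-130*t),648.5,'blade up')
    fit((648.5,64,83),(648.5,106,83-42*t),648.5,'blade low')
    fit((617.4,-20,30),(617.4,60,30),617.4,'table flat edge')
    fit((658,95,46),(658,185,46),658,'stock top')
s=ld('s9.png');n='s9';g=cv2.GaussianBlur(cv2.cvtColor(s['color'],cv2.COLOR_BGR2GRAY).astype(float),(0,0),.8)
fit((648.5,75,102.5),(648.5,190,102.5-115*t),648.5,'blade up')
fit((617.4,-20,32+190*t-14),(617.4,150,32+20*t-14),617.4,'table')
```

```text
blade long w7 ([[213.9, 42.7], [96.3, 95.7]], np.float64(24.28))
w6.png blade up 54 0.29 ([[139.9, 72.4], [87.2, 95.7]], np.float64(23.86))
w6.png blade low 28 0.13 ([[94.8, 68.5], [66.4, 82.8]], np.float64(26.79))
w6.png table flat edge 37 0.04 ([[30.1, 30.0], [-15.0, 29.2]], np.float64(-1.0))
w6.png stock top few
w7.png blade up 24 0.09 ([[140.8, 76.2], [76.8, 104.4]], np.float64(23.83))
w7.png blade low 44 0.06 ([[99.5, 67.1], [65.6, 82.5]], np.float64(24.46))
w7.png table flat edge 84 0.07 ([[58.7, 29.4], [-17.6, 28.8]], np.float64(-0.45))
w7.png stock top few
scene5.png blade up 16 0.11 ([[81.6, 107.9], [194.8, 64.4]], np.float64(21.04))
scene5.png blade low 8 0.12 ([[70.8, 83.3], [93.3, 69.8]], np.float64(30.86))
scene5.png table flat edge 16 0.13 ([[-15.3, 29.0], [52.6, 30.5]], np.float64(-1.25))
scene5.png stock top 15 0.13 ([[102.3, 54.2], [178.3, 62.8]], np.float64(-6.48))
s9 blade up 5 0.26 ([[79.0, 104.5], [177.9, 47.7]], np.float64(29.87))
s9 table 5 0.14 ([[24.4, 95.4], [69.7, 62.1]], np.float64(36.31))
```

Run:
```python
from bench import r
s=r.sense();print(s['tool_pos'],s['ft_force'],s['grip_force'],s['time']);print(r.hand_in())
```

```text
[507.216757    10.33173022 130.64036587] [-0.78334005 -8.70580916  2.52105844] 49.021119475364685 18.25
the job is handed in; nothing more can be done
None
```

The leg is fully home in the holder and let go. The table is held at about 23.6°, against a blade angle I measured at 23.5–24°. The job is handed in at 18.25 s with the handle still gripped, but the hand-in gave no verdict.

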